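# Close the tube carrier, lift it at its balance point and hold it level over the shaker pan

### The arm

A 6-joint arm with a two-finger parallel gripper is mounted at the origin on the work surface. World frame = base frame: x ahead of the robot, y to its left, z up, the work surface at z = 0. Lengths are in m, angles in rad, forces in N, time in s.
With the tool pointing down it reaches from about 0.3 to 0.875 m from the base axis. Payload 6.4 kg.
Tool frame: the origin (TCP) lies at the very end of the fingers, on their centre line; the grasp point (between the pads) lies 19 mm behind it; z points along the fingers, y is the line along which they close (so a half turn about z gives the same grasp; the last joint's range is limited). The gripper opens to 88 mm and grips with 3 to 60 N. Pads are 18 mm wide; open, the fingers measure 123 mm over their backs; the gripper's body (75 mm by 187 mm) begins 45 mm behind the grasp point.
Start: joints at [1.127, 0.181, 1.607, -0, 1.354, -0.206], TCP at [0.135, 0.559, 0.239] pointing down, gripper open.
Joint ranges: [-2.99, 2.99], [-0.89, 2.07], [0.3, 2.58], [-1.14, 4.28], [0, 2.63], [-3.12, 3.12]. Speed limits (rad/s): [2.57, 2.57, 3.01, 3.14, 3.14, 3.14].

### API

Orientations are given as [roll, pitch, yaw] about the fixed x, y, z axes, in that order (R = Rz(yaw) Ry(pitch) Rx(roll)).
In Python, from station import readout, optics, workorder, models gives the robot as it stands. The module is installed in compiled form; this text tells all that it offers.
- The arm moves only by the tool apply_moves, never from a script. Its argument "commands" is one flat list of numbers, 6 for each row, row after row: the shift along the world's x, y, z in mm, then the turn, a rotation vector about the world's x, y, z in rad. In form: [tx, ty, tz, rx, ry, rz, tx, ty, tz, rx, ry, rz, ...]. A call has 1 to 20 rows; each row is the pose to reach, as a shift and turn from the pose commanded when the call began; what a row does not reach only later rows make up. A row lasts 1/12 s, in which the tool goes at most 41.7 mm and 7.16 degrees, less where a joint would pass 70% of its speed; a pose out of reach is approached as far as the arm can. A call with a gripper value outside its range is refused whole. "fingers" is the finger opening in mm, from 0 to 88.1, set as the call begins (left out, the last holds). The fingers move at their own pace and stop on an object; "grip_force" is the grip in N (left out, the last holds). Time passes only in rows, so rows that repeat a pose let the fingers close. It gives the time, the measured TCP pose, the force, the opening and the grip force at its end, in the units of the state.
- readout.observe(): the state, without advancing time (a new reading comes with each control period).
- optics.get_image(name): name is "side" or "top" or "wrist"; returns the picture (384x512x3 uint8, blue, green, red); there is no depth.
- optics.camera_params(name): a dict with "fx", "fy", "cx", "cy" (pixels), "R" (3x3) and "t" (3): a world point X has camera coordinates R X + t; the wrist camera has in their place "T_tool_cam" (4x4, takes a point from camera to tool coordinates, whose origin is the TCP and whose axes are the flange's). Camera axes: x right, y down, z forward; pixel columns grow to the right and rows downward; lengths in m; the calibration is good to about 2 mm. The wrist camera is an equidistant fisheye: a pixel r from the principal point sees the ray r / f radians off the axis. A picture is of the moment at which its call begins: read the wrist's pose just before it. camera_params takes no time and is no camera call.
- workorder.sign_off(): hands the job in; it is judged then, once.
Trained networks look in the newest picture that a camera, given by its name, has taken for a name from the list of things; names that differ only in an ending like _2 or _b are one class to them, and where a whole thing is asked for, a point or a joint stands for the part that bears it (a point fixed in the world has none). Each returns a list of dicts, best first, with "conf" (0 to 1); they miss things now and then, are a little off and sometimes report something else, mostly with a low value. They report only what shows in the picture. A call takes as long as a camera call.
- models.find_in(camera, thing): "rect" ([left, top, right, bottom] in pixels, round what is visible of it).
- models.spot_point(camera, thing): "location" ([column, row] in pixels: a listed point, or the origin of a listed thing).
The state is a dict: "time": time; "q": joint angles; "dq": joint speeds; "joint_efforts": joint torques, N m; "tool_pos": TCP position; "orientation": TCP orientation; "wrist_force": force on the tool from outside, world axes, zero at the start; "ft_torque": the same for the moment, N m; "finger_gap": finger opening in m; "grip_force": force on a finger pad.
Only numpy, scipy, OpenCV 4.12 (cv2) and the standard library are available. Lean on these libraries where they do the work, as an engineer would, in place of code of your own. Each camera call takes 0.05 s, during which the arm holds its last target. There are 200 camera calls.

### The job

One hold-down flap of the part-loaded tube carrier is still up: shut it fully over the caps while the carrier stands on the bench. Then pick the carrier up by its black rail at its balance point, which lies towards the end with the tubes, and keep it level as you bring it over the shaker, without touching the shaker or disturbing anything else on the bench. Finish while still holding it, level, still, centred over the pan and lined up with it (either way round), its underside about 4 cm above the pan's rim, so that I can check the list before it is lowered.

Things in the scene. Friction and masses are not known exactly. Their poses are not given: they have to be found in the camera images.
- carrier_center (a point): Centre of the loose tube carrier, 70 mm above its underside, in its middle plane (half-way along and across); axes as the carrier's. Six red-capped containers (fixed in it, cap tops 99 mm above its underside) fill the three socket columns at its +x end; the three at the -x end are empty (dark discs).
- carrier: The tube carrier: 222 (x) x 88 (y) mm, grey socket block 46 mm high between aluminium end plates, total height 142 mm, 0.5 to 0.85 kg. Origin at the centre of its underside, x along its rows of sockets, z up; it may stand at any yaw. Black rail along x above its middle line: 214 mm long, 12 mm wide, 16 mm high, centre 134 mm above the underside, 21 mm free below it down to the shut flaps.
- carrier_balance (a point): Balance point of the loaded carrier: on the middle of the black rail, 134 mm above the carrier's underside and 30 mm from the rail's middle towards the tube-loaded (+x) end. Axes as the carrier's. Take the rail across its 12 mm width, within about 15 mm of this point; a grip of about 30 N holds it.
- flap (a joint): Hinge of the flap on the carrier's -y side, rad: 0 = shut, level just above the caps; grows as it swings up (starts 0.5 to 1.0, leaning in over the tubes). Friction keeps it where it is left; about 3 N down on its upper face or free edge shuts it onto a stop. Hinge line: along the carrier's x, 43 mm to the -y side of the middle plane, 102 mm above the underside.
- flap_middle (a point): On the top face of that flap, half-way along, 18 mm from its hinge line; x along the hinge, y to the free edge, z out of the face. Flap: frame of bright bars 206 mm long (a 10 mm bar over the caps), blue strip on its free edge 36 mm from the hinge; when shut its top is 103.5 mm above the carrier's underside (strip 104) and its free edge 7 mm from the middle plane. The twin flap at +y is already shut and fixed.
- pan_rim (a point): Centre of the mouth of the open aluminium pan on top of the fixed white orbital shaker, at rim height, 100 mm above the bench. Pan inside 258 mm long (its y axis) by 128 mm (its x axis), 22 mm deep; shaker housing 230 mm (x) by 280 mm (y).
- shaker: The white orbital shaker, fixed; origin at the centre of its underside.
- table: The white bench top, its surface at height 0; fixed.
- foam_rack: Bystander: grey rack 105 x 205 mm with red-capped containers, 100 mm high; origin under its centre. Leave alone.
- sample_tube: Bystander: one red-capped container standing upright, 28 mm across, 92 mm high; origin under its centre. Leave alone.
- pump_bottle: Bystander: white and blue pump bottle, 68 mm across, 195 mm high; origin under its centre. Leave alone.
- beaker: Bystander: glass beaker, 72 mm across, 95 mm high; origin under its centre. Leave alone.
- sharps_bin: Bystander: yellow bin with red lid, 95 x 95 x 87 mm; origin under its centre. Leave alone.
- marker: Bystander: white marker pen lying down, 130 mm long, 16 mm thick; origin under its middle. Leave alone.

How it is judged:
By the outcome, as a careful person would: the job done as asked, in the order asked, and still so for the second after the job is handed in, while the arm keeps its last pose, push and grip.
It also fails if it takes over 56 s, if anything falls off the work surface, if the arm or the gripper's body presses on something with over 40 N, if the wrist force passes 120 N, or if a joint passes its speed limit or range.

## Working session

There is one attempt and no reset: what is moved stays moved. The work goes in short steps, Python scripts to look and compute and a tool call to move; the robot and the scene stay as the last step left them, time stands still between calls to the robot, and variables do not carry over. Pictures are saved under pics/ and viewed, at most 10 in all, crops included, and the job is handed in when it is done.

Besides the shell and the picture viewer there is one more tool, called as name(argument=value, ...), one argument or row to a line, values as JSON. apply_moves: Moves the arm, as the interface text tells. Its arguments: {"type":"object","properties":{"commands":{"type":"array"},"fingers":{"type":"number"},"grip_force":{"type":"number"}},"required":["commands"]}

```bash
mkdir -p pics
cat > h.py <<'E'
import numpy as np,cv2
from station import readout,optics,workorder,models
def ray(cam,px):
    p=optics.camera_params(cam);R=np.array(p["R"]);t=np.array(p["t"])
    d=R.T@np.array([(px[0]-p["cx"])/p["fx"],(px[1]-p["cy"])/p["fy"],1]);return -R.T@t,d/np.linalg.norm(d)
def atz(cam,px,z):
    o,d=ray(cam,px);return o+d*(z-o[2])/d[2]
def tri(a,b):
    A=np.zeros((3,3));v=np.zeros(3)
    for o,d in(a,b):
        M=np.eye(3)-np.outer(d,d);A+=M;v+=M@o
    return np.linalg.solve(A,v)
def proj(cam,X):
    p=optics.camera_params(cam);c=np.array(p["R"])@X+np.array(p["t"]);return [p["fx"]*c[0]/c[2]+p["cx"],p["fy"]*c[1]/c[2]+p["cy"]]
E
python3 - <<'E'
from h import *
np.set_printoptions(precision=3,suppress=True)
for c in("top","side"):
    im=optics.get_image(c);cv2.imwrite(f"pics/{c}0.png",im)
    o,_=ray(c,(256,192));print(c,o)
    for n in("carrier","carrier_center","carrier_balance","flap_middle","pan_rim","shaker"):
        for r in models.spot_point(c,n)[:2]:print(n,np.round(r["location"],1),round(r["conf"],2))
s=readout.observe();print(s["time"],s["tool_pos"],s["orientation"],s["wrist_force"])
E
```

```text
top [ 0.421 -0.109  1.131]
carrier [288.7 193.9] 0.81
carrier [178.7 120.2] 0.66
carrier_center [293.1 190.8] 0.82
carrier_balance [303.3 198.8] 0.91
flap_middle [284.9 192.8] 0.83
pan_rim [118.5 207.4] 0.81
shaker [129.5 204.4] 0.63
side [ 0.277 -0.778  0.916]
carrier [271.1 234.5] 0.81
carrier_center [268.4 226.7] 0.84
carrier_center [300.7 165.9] 0.65
carrier_balance [265.  219.6] 0.74
flap_middle [259.6 209.2] 0.54
pan_rim [201.3 121. ] 0.92
shaker [204.  144.2] 0.57
0.7 [0.135 0.559 0.239] [ 3.142 -0.     2.904] [-0.048  0.085 -0.597]
```

View pics/top0.png

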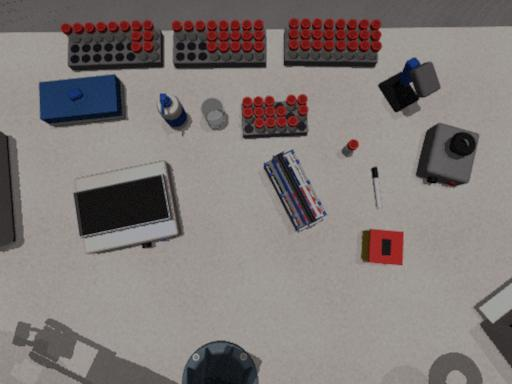

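View pics/side0.png

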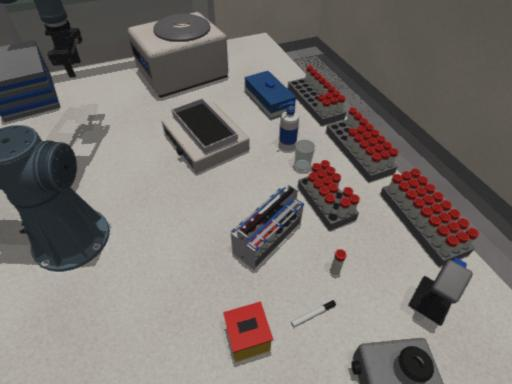

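Run:
```python
from h import *
np.set_printoptions(precision=3,suppress=True)
a=cv2.imread("pics/top0.png")[140:240,250:340];b=cv2.imread("pics/side0.png")[180:270,225:310]
f=lambda i:cv2.resize(i,(400,440),interpolation=cv2.INTER_CUBIC)
cv2.imwrite("pics/crop0.png",np.hstack([f(a),f(b)]))
T={"carrier_center":((293.1,190.8),(268.4,226.7),.07),"bal":((303.3,198.8),(265,219.6),.134),"pan":((118.5,207.4),(201.3,121),.1)}
for k,(t,s,z) in T.items(): print(k,tri(ray("top",t),ray("side",s)),atz("top",t,z),atz("side",s,z))
for n in("foam_rack","sample_tube","pump_bottle","beaker","sharps_bin","marker"):
    for r in models.spot_point("top",n)[:2]:print(n,atz("top",r["location"],0.0),round(r["conf"],2))
# pan corners by hand, z=.1
for p in((76,190),(164,178),(173,228),(86,239)):print(atz("top",p,.1))
```

```text
carrier_center [ 0.554 -0.225  0.056] [ 0.552 -0.224  0.07 ] [ 0.549 -0.235  0.07 ]
bal [ 0.526 -0.246  0.129] [ 0.521 -0.244  0.134] [ 0.53  -0.25   0.134]
pan [0.507 0.283 0.095] [0.506 0.281 0.1  ] [0.505 0.276 0.1  ]
foam_rack [ 0.788 -0.164  0.   ] 0.58
sample_tube [ 0.689 -0.399  0.   ] 0.69
pump_bottle [0.795 0.14  0.   ] 0.62
beaker [0.8   0.019 0.   ] 0.73
beaker [0.525 0.28  0.   ] 0.66
sharps_bin [ 0.379 -0.491  0.   ] 0.82
marker [ 0.562 -0.489  0.   ] 0.48
[0.558 0.405 0.1  ]
[0.59  0.152 0.1  ]
[0.446 0.123 0.1  ]
[0.418 0.369 0.1  ]
```

View pics/crop0.png

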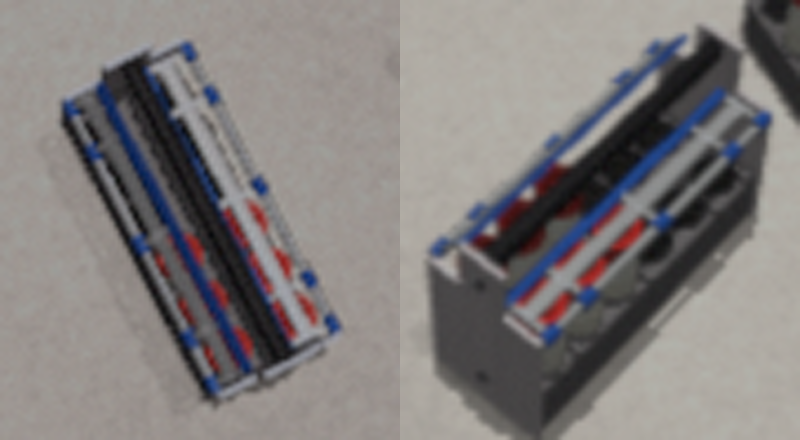

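The carrier's loaded end points to the lower right in the top view, about (310,220). The raised flap is the left one, with its strip at about (273–305,160–223). The shaker pan is at about (120,206).

apply_moves(
  commands=[405, -790, 90, 0, 0, -0.83, 405, -790, 90, 0, 0, -0.83, 405, -790, 90, 0, 0, -0.83, 405, -790, 90, 0, 0, -0.83, 405, -790, 90, 0, 0, -0.83, 405, -790, 90, 0, 0, -0.83, 405, -790, 90, 0, 0, -0.83, 405, -790, 90, 0, 0, -0.83, 405, -790, 90, 0, 0, -0.83, 405, -790, 90, 0, 0, -0.83, 405, -790, 90, 0, 0, -0.83, 405, -790, 90, 0, 0, -0.83, 405, -790, 90, 0, 0, -0.83, 405, -790, 90, 0, 0, -0.83, 405, -790, 90, 0, 0, -0.83, 405, -790, 90, 0, 0, -0.83, 405, -790, 90, 0, 0, -0.83, 405, -790, 90, 0, 0, -0.83, 405, -790, 90, 0, 0, -0.83, 405, -790, 90, 0, 0, -0.83],
  fingers=0,
)

```text
time: 2.67
tool_pos: [0.5142, -0.1811, 0.323]
orientation: [3.141, 0.0, 2.073]
wrist_force: [0.5, 0.3, 0.2]
finger_gap: 0.0005
grip_force: 0.0
```

```bash
cat >> h.py <<'E'
from scipy.spatial.transform import Rotation as Ro
def wT(s):
    T=np.eye(4);T[:3,:3]=Ro.from_euler("xyz",s["orientation"]).as_matrix();T[:3,3]=s["tool_pos"];return T@np.array(optics.camera_params("wrist")["T_tool_cam"])
def wray(T,px):
    p=optics.camera_params("wrist");v=np.array([(px[0]-p["cx"])/p["fx"],(px[1]-p["cy"])/p["fy"]]);r=np.linalg.norm(v)
    d=np.r_[v/r*np.sin(r),np.cos(r)];return T[:3,3],T[:3,:3]@d
def watz(T,px,z):
    o,d=wray(T,px);return o+d*(z-o[2])/d[2]
def wproj(T,X):
    p=optics.camera_params("wrist");c=np.linalg.inv(T)@np.r_[X,1];h=np.hypot(c[0],c[1]);a=np.arctan2(h,c[2])
    return np.array([p["fx"]*a*c[0]/h+p["cx"],p["fy"]*a*c[1]/h+p["cy"]])
E
python3 - <<'E'
from h import *
np.set_printoptions(precision=4,suppress=True)
s=readout.observe();T=wT(s);print(s["tool_pos"],s["orientation"]);np.save("T1.npy",T)
im=optics.get_image("wrist");cv2.imwrite("pics/w1.png",im)
cv2.imwrite("pics/w1b.png",cv2.resize(im,(800,600),interpolation=cv2.INTER_CUBIC))
for n,z in(("carrier_center",.07),("carrier_balance",.134),("flap_middle",.115),("pan_rim",.1)):
    for r in models.spot_point("wrist",n)[:2]:print(n,np.round(r["location"],1),round(r["conf"],2),watz(T,r["location"],z))
print(atz("top",(277,154.8),.142),atz("top",(311.9,220.7),.142))
print(optics.camera_params("wrist"))
E
```

```text
[ 0.5142 -0.1811  0.323 ] [3.1414 0.0002 2.0733]
carrier_center [261.1 198.2] 0.91 [ 0.5506 -0.2272  0.07  ]
carrier_balance [240.1 209.6] 0.92 [ 0.5244 -0.2351  0.134 ]
flap_middle [267.2 181.2] 0.69 [ 0.5387 -0.1927  0.115 ]
[ 0.6447 -0.1735  0.142 ] [ 0.4599 -0.265   0.142 ]
{'fx': 297.3186396354542, 'fy': 297.3186396354542, 'cx': 253.54723884159893, 'cy': 186.93822422952218, 'T_tool_cam': array([[-0.0009, -0.9651, -0.2621,  0.0674],
       [ 1.    , -0.0009, -0.    , -0.001 ],
       [-0.0002, -0.2621,  0.9651, -0.1476],
       [ 0.    ,  0.    ,  0.    ,  1.    ]])}
```

View pics/w1b.png

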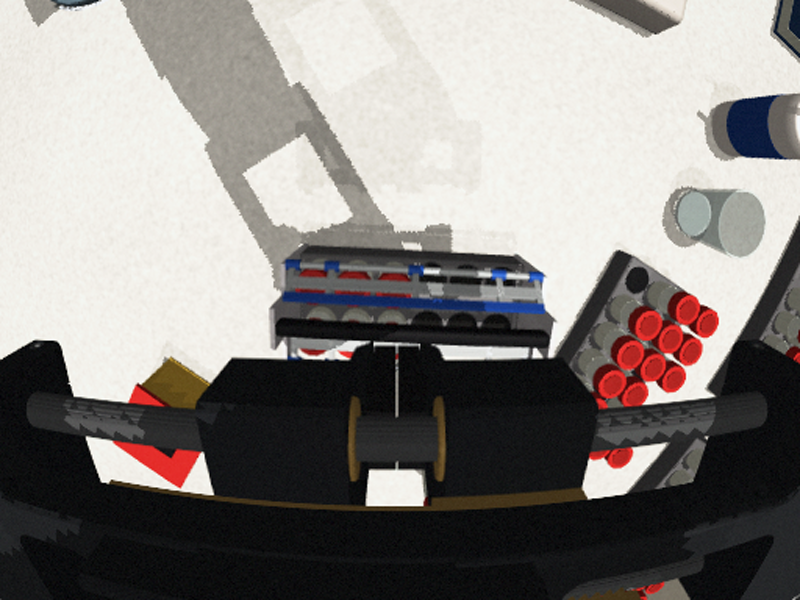

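```bash
cat > ov.py <<'E'
from h import *
import sys
def draw(x,y,yaw,th,out):
    T=np.load("T1.npy");c,s=np.cos(yaw),np.sin(yaw)
    W=lambda p:np.array([x+c*p[0]-s*p[1],y+s*p[0]+c*p[1],p[2]])
    fy,fz=-.043+.036*np.cos(th),.102+.036*np.sin(th)
    L=[((-.107,-.006,.142),(.107,-.006,.142)),((-.107,.006,.142),(.107,.006,.142)),((-.103,-.043,.102),(.103,-.043,.102)),((-.103,fy,fz),(.103,fy,fz)),((-.111,-.044,0),(.111,-.044,0)),((-.111,.044,0),(.111,.044,0)),((-.107,-.006,.142),(-.107,.006,.142)),((.107,-.006,.142),(.107,.006,.142))]
    C=[(0,255,0),(0,255,0),(255,255,0),(0,255,255),(255,0,255),(255,0,255),(0,255,0),(0,255,0)]
    o=[]
    for f,P,(x0,y0,w,h) in(("pics/w1.png",lambda X:wproj(T,X),(165,145,200,90)),("pics/top0.png",lambda X:proj("top",X),(255,140,80,100)),("pics/side0.png",lambda X:proj("side",X),(220,175,90,100))):
        k=4 if w==200 else 4.5
        im=cv2.resize(cv2.imread(f)[y0:y0+h,x0:x0+w],None,fx=k,fy=k,interpolation=cv2.INTER_CUBIC)
        for (a,b),col in zip(L,C):
            q=[tuple(int(v) for v in (np.array(P(W(p)))-[x0,y0]+.5)*k) for p in(a,b)];cv2.line(im,*q,col,1)
        o.append(im)
    canvas=np.zeros((360+450,800,3),np.uint8);canvas[:360,:800]=o[0]
    canvas[360:810,:360]=o[1];canvas[360:810,380:785]=o[2]
    cv2.imwrite(out,cv2.resize(canvas,(592,600)) if 0 else canvas[:, :] if 0 else cv2.resize(canvas,None,fx=.74,fy=.74,interpolation=cv2.INTER_AREA))
E
python3 - <<'E'
from ov import *
T=np.load("T1.npy");print(watz(T,(176.6,210),.137),watz(T,(352,217),.137))
draw(.5515,-.2245,np.radians(-153.7),.7,"pics/ov1.png")
E
```

```text
[ 0.45640488 -0.2725059   0.137     ] [ 0.65092048 -0.17698484  0.137     ]
```

View pics/ov1.png

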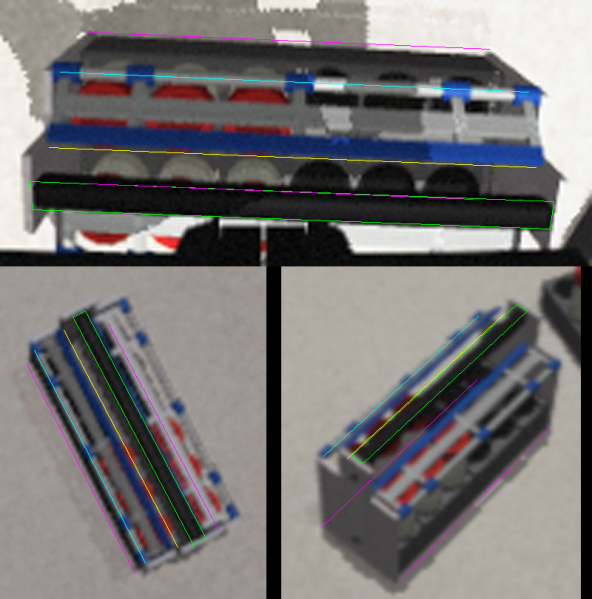

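apply_moves(
  commands=[28, -24, 0, 0, 0, -0.043, 28, -24, -40, 0, 0, -0.043, 28, -24, -80, 0, 0, -0.043, 28, -24, -120, 0, 0, -0.043, 28, -24, -140, 0, 0, -0.043, 28, -24, -140, 0, 0, -0.043, 28, -24, -140, 0, 0, -0.043, 28, -24, -140, 0, 0, -0.043],
)

```text
time: 3.58
tool_pos: [0.5427, -0.2026, 0.1853]
orientation: [3.14, 0.003, 2.032]
wrist_force: [-0.2, -0.2, 1.2]
finger_gap: 0.0004
grip_force: 0.0
```

apply_moves(
  commands=[1, -2, -25, 0, 0, 0, 1, -2, -45, 0, 0, 0, 1, -2, -50, 0, 0, 0, 1, -2, -55, 0, 0, 0, 1, -2, -60, 0, 0, 0, 1, -2, -65, 0, 0, 0, 1, -2, -70, 0, 0, 0, 1, -2, -75, 0, 0, 0, 1, -2, -77, 0, 0, 0, 1, -2, -78, 0, 0, 0, 1, -2, -78, 0, 0, 0, 1, -2, -78, 0, 0, 0],
)

```text
time: 4.58
tool_pos: [0.5425, -0.2047, 0.1046]
orientation: [-3.141, -0.001, 2.031]
wrist_force: [-0.1, 0.1, 0.2]
finger_gap: 0.0005
grip_force: 0.0
```

apply_moves(
  commands=[0, 0, -1, 0, 0, 0, 0, 0, -2, 0, 0, 0, 0, 0, -2, 0, 0, 0, 0, 0, -2, 0, 0, 0],
)

```text
time: 4.92
tool_pos: [0.5428, -0.2049, 0.1039]
orientation: [3.142, 0.0, 2.031]
wrist_force: [-3.2, 3.0, 8.8]
finger_gap: 0.0004
grip_force: 4.4
```

apply_moves(
  commands=[0, 0, -1, 0, 0, 0, 0, 0, -1, 0, 0, 0, 0, 0, 10, 0, 0, 0, 0, 0, 40, 0, 0, 0, 0, 0, 80, 0, 0, 0, -15, 12, 120, 0, 0, 0, -28, 24, 160, 0, 0, 0, -28, 24, 200, 0, 0, 0, -28, 24, 220, 0, 0, 0, -28, 24, 220, 0, 0, 0, -28, 24, 220, 0, 0, 0, -28, 24, 220, 0, 0, 0],
  fingers=60,
)

```text
time: 5.92
tool_pos: [0.5141, -0.1807, 0.3216]
orientation: [-3.141, -0.002, 2.031]
wrist_force: [-0.4, -0.4, -0.2]
finger_gap: 0.0603
grip_force: 0.0
```

Run:
```python
from ov import *
s=readout.observe();T=wT(s);np.save("T1.npy",T);print(s["tool_pos"],s["orientation"],s["time"])
for c,f in(("wrist","w1"),("top","top0"),("side","side0")):cv2.imwrite(f"pics/{f}.png",optics.get_image(c))
draw(.552,-.2245,np.radians(-153.7),0,"pics/ov2.png")
for n,z in(("carrier_center",.07),("carrier_balance",.134),("flap_middle",.1035)):
    for r in models.spot_point("wrist",n)[:1]:print(n,np.round(r["location"],1),round(r["conf"],2),watz(T,r["location"],z))
```

```text
[ 0.51407631 -0.18067202  0.32163688] [-3.14059739e+00 -1.53342306e-03  2.03068291e+00] 5.9167
carrier_center [262.6 196. ] 0.93 [ 0.54822964 -0.22381561  0.07      ]
carrier_balance [241.8 214. ] 0.6 [ 0.52566967 -0.23858038  0.134     ]
flap_middle [268. 186.] 0.64 [ 0.54298302 -0.20024677  0.1035    ]
```

View pics/ov2.png

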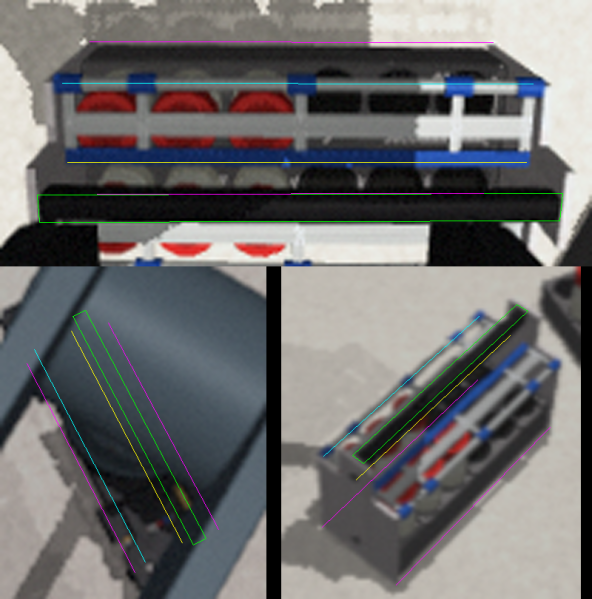

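The wrist crop shows the flap shut: its strip lies on the overlay's shut line, and the rail fits the pose estimate. Next I move to the balance point.

apply_moves(
  commands=[11, -57, 0, 0, 0, -0.12, 11, -57, 0, 0, 0, -0.24, 11, -57, 0, 0, 0, -0.36, 11, -57, 0, 0, 0, -0.48, 11, -57, 0, 0, 0, -0.6, 11, -57, 0, 0, 0, -0.72, 11, -57, -20, 0, 0, -0.84, 11, -57, -40, 0, 0, -0.96, 11, -57, -60, 0, 0, -1.08, 11, -57, -80, 0, 0, -1.2, 11, -57, -90, 0, 0, -1.32, 11, -57, -100, 0, 0, -1.44, 11, -57, -110, 0, 0, -1.572, 11, -57, -120, 0, 0, -1.572, 11, -57, -120, 0, 0, -1.572, 11, -57, -120, 0, 0, -1.572, 11, -57, -120, 0, 0, -1.572],
  fingers=40,
)

```text
time: 7.63
tool_pos: [0.5259, -0.2381, 0.2032]
orientation: [3.141, -0.0, 0.461]
wrist_force: [-0.0, 0.1, 0.2]
finger_gap: 0.0397
grip_force: 0.0
```

apply_moves(
  commands=[-1, 0, -25, 0, 0, 0, -1, 0, -50, 0, 0, 0, -1, 0, -65, 0, 0, 0, -1, 0, -75, 0, 0, 0, -1, 0, -82, 0, 0, 0, -1, 0, -88, 0, 0, 0, -1, 0, -88, 0, 0, 0, -1, 0, -88, 0, 0, 0],
)

```text
time: 8.3
tool_pos: [0.5251, -0.2382, 0.1154]
orientation: [3.141, -0.0, 0.459]
wrist_force: [-0.2, -0.6, 0.1]
finger_gap: 0.04
grip_force: 0.0
```

apply_moves(
  commands=[0, 0, 0, 0, 0, 0, 0, 0, 0, 0, 0, 0, 0, 0, 0, 0, 0, 0, 0, 0, 0, 0, 0, 0, 0, 0, 0, 0, 0, 0, 0, 0, 0, 0, 0, 0, 0, 0, 0, 0, 0, 0, 0, 0, 0, 0, 0, 0],
  fingers=5,
  grip_force=30,
)

```text
time: 8.97
tool_pos: [0.525, -0.2383, 0.1152]
orientation: [3.141, -0.0, 0.459]
wrist_force: [0.9, -2.1, 1.8]
finger_gap: 0.0117
grip_force: 30.0
```

Gripped. Now a small lift to check the balance.

apply_moves(
  commands=[0, 0, 3, 0, 0, 0, 0, 0, 8, 0, 0, 0, 0, 0, 15, 0, 0, 0, 0, 0, 25, 0, 0, 0, 0, 0, 35, 0, 0, 0, 0, 0, 40, 0, 0, 0, 0, 0, 40, 0, 0, 0, 0, 0, 40, 0, 0, 0, 0, 0, 40, 0, 0, 0],
)

```text
time: 9.72
tool_pos: [0.5244, -0.2378, 0.1545]
orientation: [-3.141, 0.0, 0.459]
wrist_force: [-0.2, -0.1, -5.5]
finger_gap: 0.0115
grip_force: 30.0
```

Run:
```python
from ov import *
np.set_printoptions(precision=4,suppress=True)
s=readout.observe();print(s["tool_pos"],s["orientation"],s["wrist_force"],s["ft_torque"],s["finger_gap"])
T=wT(s);im=optics.get_image("wrist");b=optics.get_image("side")
cv2.imwrite("pics/lift.png",np.hstack([cv2.resize(im[60:340,100:420],(400,350)),cv2.resize(b[150:280,200:350],(400,350),interpolation=cv2.INTER_CUBIC)]))
# pan estimates from older pictures
t=cv2.imread("pics/top0.png")
```

```text
[ 0.5244 -0.2378  0.1545] [-3.1411  0.0003  0.4588] [-0.2396 -0.125  -5.4899] [-0.0202  0.1875  0.0625] 0.011537241877289337
```

View pics/lift.png

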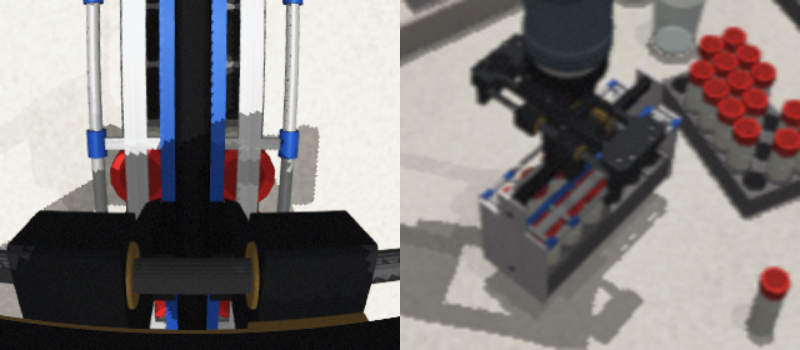

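```bash
cat > ov3.py <<'E'
from h import *
def draw3(out,x,y,yaw,z0,crops,pan=None,tilt=0):
    s=readout.observe();T=wT(s);print(s["time"],np.round(s["ft_torque"],3),np.round(s["wrist_force"],2))
    Rm=Ro.from_euler("z",yaw).as_matrix()@Ro.from_euler("y",tilt).as_matrix();g=np.array([.03,0,.134])
    W=lambda p:Rm@(np.array(p)-g)+Ro.from_euler("z",yaw).as_matrix()@g+[x,y,z0]
    L=[((-.107,q,.142),(.107,q,.142)) for q in(-.006,.006)]+[((-.103,q,.102),(.103,q,.102)) for q in(-.043,.043)]+[((-.111,q,0),(.111,q,0)) for q in(-.044,.044)]+[((q,-.044,0),(q,.044,0)) for q in(-.111,.111)]
    L=[(W(a),W(b),(0,255,0)) for a,b in L]
    if pan:
        px,py,pw=pan;c,sn=np.cos(pw),np.sin(pw);P=[np.array([px+c*a-sn*b,py+sn*a+c*b,.1]) for a,b in((.064,.129),(.064,-.129),(-.064,-.129),(-.064,.129))]
        L+=[(P[i],P[(i+1)%4],(255,0,255)) for i in range(4)]
    o=[]
    for cam,(x0,y0,w,h) in crops:
        im=optics.get_image(cam);P=(lambda X:wproj(T,X)) if cam=="wrist" else (lambda X:proj(cam,X))
        k=400/w;im=cv2.resize(im[y0:y0+h,x0:x0+w],(400,400*h//w),interpolation=cv2.INTER_CUBIC)
        for a,b,c in L:
            q=np.int32([(np.array(P(a+(b-a)*u))-[x0,y0]+.5)*k for u in np.linspace(0,1,12)]);cv2.polylines(im,[q],False,c,1)
        o.append(cv2.copyMakeBorder(im,0,600-im.shape[0],0,0,cv2.BORDER_CONSTANT))
    cv2.imwrite(out,np.hstack(o))
E
python3 - <<'E'
from ov3 import *
draw3("pics/ov4.png",.5515,-.2245,np.radians(-153.7),.0395,(("wrist",(120,0,270,384)),("side",(215,160,100,110))))
E
```

```text
9.8167 [-0.084  0.194 -0.015] [-0.55 -0.35 -5.85]
```

View pics/ov4.png

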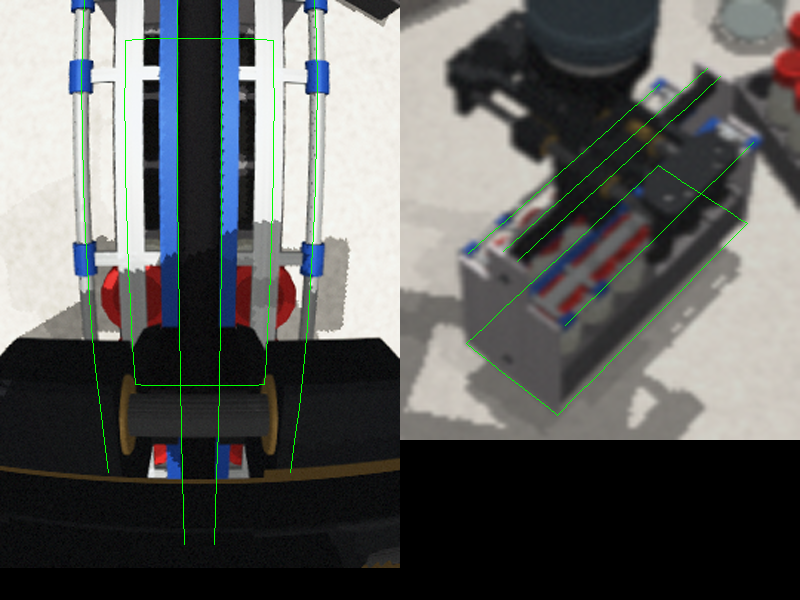

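Run:
```python
from h import *
np.set_printoptions(precision=4,suppress=True)
im=optics.get_image("top");cv2.imwrite("pics/top2.png",im);sd=optics.get_image("side");cv2.imwrite("pics/side2.png",sd)
for cam,i in(("top",im),("side",sd)):
    for n in("pan_rim","shaker"):
        r=models.spot_point(cam,n);f=models.find_in(cam,n);print(cam,n,[(np.round(q["location"],1),round(q["conf"],2)) for q in r[:1]],[np.round(q["rect"]) for q in f[:1]])
    c=models.spot_point(cam,"pan_rim")[0]["location"];g=cv2.cvtColor(i,cv2.COLOR_BGR2GRAY)
    m=(g<60).astype(np.uint8);n,l,st,_=cv2.connectedComponentsWithStats(m,connectivity=4)
    k=l[int(c[1]),int(c[0])];print("comp",st[k],g[int(c[1]),int(c[0])])
    cn=cv2.findContours((l==k).astype(np.uint8),0,1)[0][0]
    ap=cv2.approxPolyDP(cn,8,True)[:,0];print(ap.tolist())
    W=np.array([atz(cam,p,.1)[:2] for p in cn[:,0]+0.0],np.float32)
    print(cv2.minAreaRect(W*1000), [np.round(atz(cam,p,.1)[:2],4) for p in ap])
```

```text
top pan_rim [(array([116.4, 206.9]), 0.59)] [array([ 70., 161., 182., 253.])]
top shaker [(array([129.6, 205.3]), 0.84)] [array([ 71., 157., 183., 253.])]
comp [  74  176   94   59 3737] 22
[[160, 176], [76, 193], [81, 233], [166, 217]]
((513.2025146484375, 274.9486083984375), (122.98201751708984, 253.45562744140625), 11.220205307006836) [array([0.5957, 0.1637]), array([0.5491, 0.4046]), array([0.4345, 0.3843]), array([0.477, 0.144])]
side pan_rim [(array([205.6, 120.4]), 0.93)] [array([161., 115., 244., 173.])]
side shaker [(array([205.4, 140.8]), 0.68)] [array([163., 119., 242., 172.])]
comp [    0     0   300   267 24616] 48
[[17, 0], [39, 72], [0, 91], [40, 84], [0, 94], [0, 114], [52, 99], [76, 124], [49, 156], [39, 137], [0, 165], [30, 175], [13, 179], [17, 187], [3, 179], [0, 210], [20, 211], [36, 257], [58, 266], [104, 236], [101, 217], [56, 169], [105, 111], [104, 58], [165, 96], [204, 144], [223, 137], [247, 151], [228, 181], [254, 199], [243, 223], [263, 217], [248, 232], [297, 208], [298, 196], [284, 191], [293, 179], [272, 184], [279, 144], [293, 143], [296, 129], [283, 
[... 689 characters left out ...]
05]), array([ 0.1124, -0.0403]), array([0.003 , 0.2132]), array([0.1868, 0.4716]), array([0.2333, 0.8825]), array([0.4189, 0.4839]), array([0.4767, 0.1494]), array([0.5494, 0.1597]), array([0.6004, 0.0601]), array([ 0.4942, -0.0461]), array([ 0.5411, -0.1448]), array([ 0.4786, -0.2147]), array([ 0.5392, -0.2168]), array([ 0.4802, -0.2486]), array([ 0.6443, -0.2246]), array([ 0.6682, -0.1845]), array([ 0.6379, -0.1503]), array([ 0.6859, -0.1158]), array([ 0.616, -0.11 ]), array([0.7158, 0.0513]), array([0.7629, 0.0376]), array([0.8072, 0.1019]), array([0.7839, 0.1617]), array([0.7395, 0.0935]), array([0.5413, 0.4955]), array([0.4433, 0.5353]), array([0.3117, 1.1294]), array([0.0786, 1.6573])]
```

Run:
```python
from ov3 import *
draw3("pics/ov5.png",.5515,-.2245,np.radians(-153.7),.0395,(("top",(65,150,125,110)),("side",(155,90,100,90))),pan=(.512,.2755,np.radians(11.2)))
```

```text
10.5167 [-0.04   0.134  0.024] [-0.55  0.38 -4.81]
```

View pics/ov5.png

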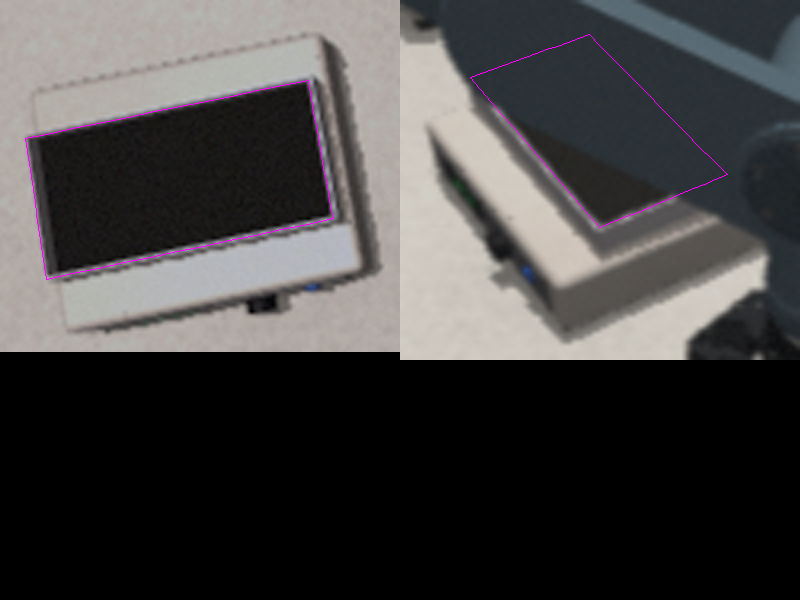

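apply_moves(
  commands=[0, 0, 5, 0, 0, 0, 0, 0, 14, 0, 0, 0, 0, 0, 27, 0, 0, 0, 0, 0, 42, 0, 0, 0, 0, 0, 57, 0, 0, 0, 0, 0, 72, 0, 0, 0, 0, 0, 87, 0, 0, 0, 0, 0, 102, 0, 0, 0, 0, 3, 117, 0, 0, 0.01, 0, 8, 130, 0, 0, 0.025, 0, 16, 139, 0, 0, 0.05, 0, 27, 144, 0, 0, 0.08, 0, 40, 145, 0, 0, 0.115, 0, 55, 145, 0, 0, 0.155, -1, 71, 145, 0, 0, 0.2, -1, 88, 145, 0, 0, 0.245, -1, 105, 145, 0, 0, 0.29, -1, 122, 145, 0, 0, 0.335, -2, 139, 145, 0, 0, 0.38, -2, 156, 145, 0, 0, 0.425],
  grip_force=33,
)

```text
time: 12.28
tool_pos: [0.5217, -0.0794, 0.2986]
orientation: [-3.139, 0.001, 0.889]
wrist_force: [-0.0, -0.5, -5.7]
finger_gap: 0.0116
grip_force: 33.0
```

apply_moves(
  commands=[0, 17, 0, 0, 0, 0.045, 0, 34, 0, 0, 0, 0.09, -1, 51, 0, 0, 0, 0.135, -1, 68, 0, 0, 0, 0.18, -1, 85, 0, 0, 0, 0.225, -2, 102, 0, 0, 0, 0.27, -2, 119, 0, 0, 0, 0.315, -2, 136, 0, 0, 0, 0.36, -3, 153, 0, 0, 0, 0.405, -3, 170, 0, 0, 0, 0.45, -3, 187, 0, 0, 0, 0.495, -4, 204, 0, 0, 0, 0.54, -4, 221, 0, 0, 0, 0.585, -4, 237, 0, 0, 0, 0.63, -5, 252, 0, 0, 0, 0.675, -5, 265, 0, 0, 0, 0.715, -5, 276, 0, 0, 0, 0.755, -5, 285, 0, 0, 0, 0.79, -5, 291, 0, 0, 0, 0.815, -5, 294, 0, 0, 0, 0.83],
)

```text
time: 13.95
tool_pos: [0.5175, 0.2129, 0.2996]
orientation: [-3.141, -0.0, 1.717]
wrist_force: [-0.1, 0.3, -6.1]
finger_gap: 0.0112
grip_force: 33.0
```

apply_moves(
  commands=[0, 4, 0, 0, 0, 0.01, 0, 10, 0, 0, 0, 0.02, 0, 18, -3, 0, 0, 0.035, 0, 25, -8, 0, 0, 0.049, 0, 30, -15, 0, 0, 0.049, 0, 33, -22, 0, 0, 0.049, 0, 33, -29, 0, 0, 0.049, 0, 33, -35, 0, 0, 0.049, 0, 33, -40, 0, 0, 0.049, 0, 33, -43, 0, 0, 0.049, 0, 33, -44, 0, 0, 0.049, 0, 33, -44, 0, 0, 0.049, 0, 33, -44, 0, 0, 0.049, 0, 33, -44, 0, 0, 0.049, 0, 33, -44, 0, 0, 0.049, 0, 33, -44, 0, 0, 0.049],
)

```text
time: 15.28
tool_pos: [0.5178, 0.2451, 0.2561]
orientation: [3.141, -0.0, 1.763]
wrist_force: [-0.5, -0.2, -6.1]
finger_gap: 0.0113
grip_force: 33.0
```

Run:
```python
from ov3 import *
np.set_printoptions(precision=4,suppress=True)
s=readout.observe();p=s["tool_pos"];yaw=s["orientation"][2]-np.radians(26.3+153.7);print(p,s["orientation"],s["finger_gap"])
c=np.array(p[:2])-.03*np.array([np.cos(yaw),np.sin(yaw)]);print(c,np.degrees(yaw))
draw3("pics/ov6.png",c[0],c[1],yaw,p[2]-.1152,(("wrist",(120,0,270,384)),("side",(140,60,120,120))),pan=(.512,.2755,np.radians(11.2)))
```

```text
[0.5178 0.2451 0.2561] [ 3.1409 -0.      1.7628] 0.01128137187072342
[0.5121 0.2745] -78.99990854627173
15.2833 [-0.099  0.015  0.026] [-0.55 -0.19 -6.05]
```

View pics/ov6.png

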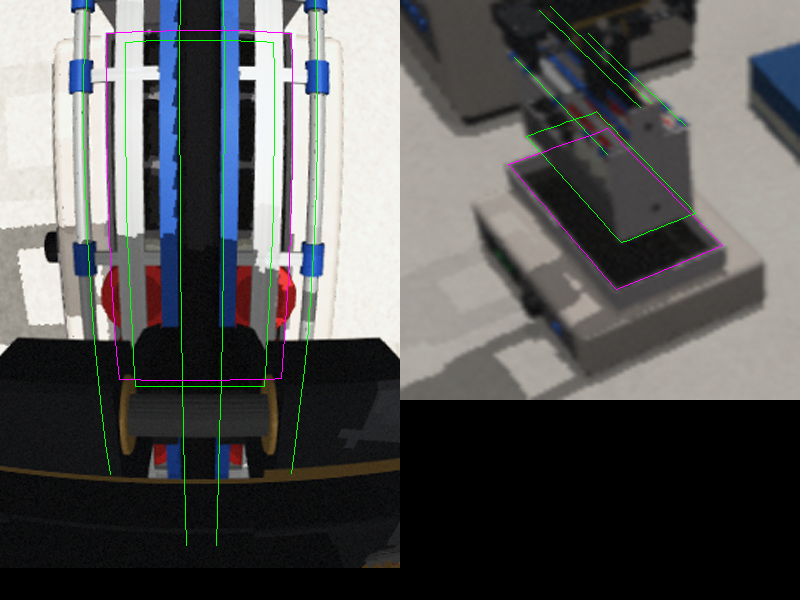

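```bash
python3 -c "
from h import *
print(workorder.sign_off())"
```

```text
the job is handed in; nothing more can be done
None
```

The flap is shut, and the carrier is held by its rail at the balance point, level and lined up over the pan, its underside about 4 cm above the rim; the job is handed in.

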